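Park the hanging work light over the turntable

ROBOT

A 6-joint arm with a two-finger parallel gripper is mounted at the origin on the work surface. World frame = base frame: x ahead of the robot, y to its left, z up, the work surface at z = 0. Lengths are in mm, angles in rad, forces in N, time in s.
With the tool pointing down it reaches from about 325 to 900 mm from the base axis. Payload 6.1 kg.
Tool frame: the origin (TCP) lies between the finger pads, 19 mm behind the fingertips; this is the grasp point; z points along the fingers, y is the line along which they close (so a half turn about z gives the same grasp; the last joint's range is limited). The gripper opens to 85 mm and grips with 20 to 120 N. Pads are 22 mm wide; open, the fingers measure 114 mm over their backs; the gripper's body (76 mm by 85 mm) begins 54 mm behind the grasp point. The pads swing forward as they close: fully open they stand 13 mm farther back than shut.
Start: joints at [-1.39, 0.22, 1.526, -0, 1.395, -0.126], TCP at [188.749, -595.81, 250] pointing down, gripper open.
Joint ranges: [-2.98, 2.98], [-0.91, 2.08], [0.09, 2.57], [-1.24, 4.39], [0.2, 2.65], [-2.68, 2.68]. Speed limits (rad/s): [2.57, 2.57, 3.01, 3.14, 3.14, 3.14].

INTERFACE

Orientations are given as a unit quaternion [x, y, z, w].
In Python, from plant import manip, camera, calibration gives the robot as it stands.
- The arm moves only by the tool send_rows, never from a script. Its argument "deltas" is a list that holds one entry, the list of rows, each a list of 6 numbers: the shift along the tool's x, y, z normalised to -1 to 1, where 1 is 4 cm, then the turn, a rotation vector about the tool's x, y, z normalised to -1 to 1, where 1 is 0.12 rad. A call has 1 to 8 rows; each row shifts and turns the commanded pose from where the row before left it, along the tool's axes as they then stand; what a row does not reach is not made up. A row lasts 1/12 s, in which the tool goes at most 41.7 mm and 7.16 degrees, less where a joint would pass 70% of its speed; a pose out of reach is approached as far as the arm can. A call with a number of a shift or a turn outside -1 to 1 is refused whole. A call with a gripper value outside its range is refused whole. "jaw" is the opening, from 0 (shut) to 1 (fully open), set as the call begins (left out, the last holds). The fingers move at their own pace and stop on an object; "squeeze" is the grip in N (left out, the last holds). Time passes only in rows, so rows that do not move let the fingers close. It gives the time, the measured TCP pose, the force, the opening and the grip force at its end, in the units of the state.
- manip.get_obs(): the state, without advancing time (a new reading comes with each control period).
- camera(name): name is "scene" or "top"; returns (picture, depth): 480x640x3 uint8, blue, green, red; 480x640 float32, mm along the optical axis (not along the pixel's ray), 0 where there is no reading.
- calibration(name): a dict with "fx", "fy", "cx", "cy" (pixels), "rvec" (rotation vector, rad) and "tvec" (3), from world to camera coordinates, as OpenCV has them. Camera axes: x right, y down, z forward; pixel columns grow to the right and rows downward; lengths in mm; the calibration is good to about 2 mm. A picture is of the moment at which its call begins. calibration takes no time and is no camera call.
- manip.hand_in(): hands the job in; it is judged then, once.
The state is a dict: "time": time; "joints": joint angles; "joint_vel": joint speeds; "tau": joint torques, N m; "tool_pos": TCP position; "tool_rot": TCP orientation; "wrist_force": force on the tool from outside, world axes, zero at the start; "wrist_torque": the same for the moment, N m; "finger_gap": finger opening in mm; "grasp_force": force on a finger pad.
Only numpy, scipy, OpenCV 4.12 (cv2) and the standard library are available. Lean on these libraries where they do the work, as an engineer would, in place of code of your own. Each camera call takes 0.05 s, during which the arm holds its last target. There are 200 camera calls.

TASK

Take the orange handle of the rail trolley and slide the hanging yellow work light out of its parking dock until it hangs over the red mark on the turntable. It swings when its foot slips over the keeper bar: damp the swing by moving the trolley, never by touching the light, its rod or its battery, and never let it swing wildly (past about 35 degrees) or hit the rail's end stops. When the light hangs plumb and practically still over the mark, and stays so for three seconds, let go of the handle without disturbing it, and leave the dock and the things on the bench where they are.

Things in the scene. Friction and masses are not known exactly. Their poses are not given: they have to be found in the camera images.
- gantry: overhead rail: round steel bar along the gantry's y axis on two grey posts (y = +-470 mm, 500 mm high), fixed. Origin on the bench under the middle of the rail, in the vertical plane in which the light swings; its x axis points away from the robot, its yaw is within 0.1 rad. The bar lies at x = -50 mm, z = 460 mm
- trolley (a joint): position (m) of the black trolley along the gantry's +y from the middle of the rail; 0 at the start, rubber end stops at +-0.36. Nominal trolley mass 0.8 kg, sliding friction 4 N plus 4 N per m/s: it stays where it is left, also under the swinging light
- handle_mid (a point): point to grip on the orange handle: an upright square bar 24 x 24 mm, z = 230 to 330 mm (this point: z = 290 mm), free at its top, faces along the gantry's x and y. It is rigid with the trolley, 190 mm on the robot's side of the light, on a dark arm coming down from the trolley. Grip its two y faces from above, tool pointing down, and slide along the gantry's y
- swing (a joint): swing angle (rad) of the light about its pivot on the trolley, 460 mm above the bench: 0 plumb, positive when the foot swings to the gantry's +y. Pendulum of effective length 0.70 m: angle'' = -(9.81*angle + trolley acceleration along +y)/0.70, period about 1.68 s, within 10 % as the battery's mass varies; hardly damped: left alone, a swing takes over a minute to die out
- lamp: the yellow lamp head, 110 mm across, 0.7 kg, with a black square rubber foot 30 x 30 mm below it, on an aluminium rod 12 mm thick, 0.1 kg; origin at the pivot (its mass centre 0.31 m below, underside of the foot 375 mm below), axes turn with the swing, z up along the rod
- battery: black battery pack with a yellow stripe on top of the rod, 75 x 90 x 60 mm, nominally 0.8 kg, a counterweight; origin at the pivot, axes turn with the swing, pack centre 130 mm up
- lamp_foot (a point): centre of the underside of the light's rubber foot; 85 mm above the bench when plumb
- dock: loose parking dock under the light: dark steel plate 140 x 150 x 20 mm, 3 kg, origin under its centre, with two red keeper bars along x (10 mm thick, at y = +-26 mm, tops at z = 95.5 mm). The foot hangs between them, 6 mm from each; pulled along the rail it is held by a bar until the light leans about 0.28 rad (trolley some 0.11 m out), then slips over and swings
- turntable: white turntable on a dark ring, fixed, 170 mm across, with a small wooden blank on it; on the gantry's +y or -y side, 180 to 270 mm from the dock, its centre in the light's swing plane. Origin at the centre of its underside
- mark (a point): centre of the red and white mark in the middle of the turntable, 35 mm above the bench, 50 mm below the foot's level
- tray: fixed blue parts tray 150 x 130 x 45 mm on the other side of the dock; not to be used
- glue: loose white glue bottle, 56 mm across, 130 mm tall, beyond the rail; bystander
- pin_cup: loose blue cup, 72 mm across, 75 mm tall, on the robot's side of the rail, low under the hand's path; bystander
- sanding_block: loose cork block 110 x 65 x 35 mm, on the robot's side of the rail, low under the hand's path; bystander
Not all that is in view belongs to the job. What is shaped like the turntable but turquoise is not meant.

How it is judged (in metres and radians):
On the way, in this order (a step that is already met when the one before it is completed fails the run):
1. the light's foot is out of the dock (horizontal distance between lamp_foot and dock above 0.09 m).
2. the light hangs plumb and still over the mark for 3 s (horizontal distance between lamp_foot and mark below 0.025 m and angle between lamp's own z axis and vertical below 0.06 rad), for 3 s.
At the end, for the whole second after the job is handed in: The trolley is let go; the light's foot stays within 25 mm (level distance) of the mark and the rod within 0.06 rad of plumb, turning slower than 0.25 rad/s; it has hung like this for 3 s in one go; the dock has not moved more than 15 mm (all of step 2 and angular speed of lamp below 0.25 rad/s and contact force between the fingers and trolley below 0.1 N and distance of dock from where it was at the start of the episode below 0.015 m); the robot touches nothing.
It fails at once if the robot touches the light, its rod or its battery (contact force between any of the arm, the fingers and swing above 0.5 N).
It fails at once if the light swings past 0.62 rad (angle between lamp's own z axis and vertical above 0.62 rad).
It fails at once if the trolley runs into an end stop (value of joint trolley above 0.357 m or value of joint trolley below -0.357 m).
It fails at once if the dock is shoved (distance of dock from where it was at the start of the episode above 0.015 m).
It fails at once if a bystander is disturbed (distance of any of glue, pin_cup, sanding_block from where it was at the start of the episode above 0.02 m).
It also fails if it takes over 54 s, if anything falls off the work surface, if the arm or the gripper's body presses on something with over 40 N, if the wrist force passes 120 N, or if a joint passes its speed limit or range.

## Working session

There is one attempt and no reset: what is moved stays moved. The work goes in short steps, Python scripts to look and compute and a tool call to move; the robot and the scene stay as the last step left them, time stands still between calls to the robot, and variables do not carry over. Pictures are saved under pics/ and viewed, at most 10 in all, crops included, and the job is handed in when it is done.

Besides the shell and the picture viewer there is one more tool, called after "Emit:" as name(argument=value, ...) on one line, values as JSON. send_rows: Moves the arm, as the interface text tells. Scaled input: -1 to 1 covers 4 cm each way for a shift and 0.12 rad each way for a turn. Its arguments: {"type":"object","properties":{"deltas":{"type":"array"},"jaw":{"type":"number"},"squeeze":{"type":"number"}},"required":["deltas"]}

```bash
mkdir -p pics
cat > h.py <<'E'
import numpy as np, cv2
from plant import manip, camera, calibration
def cam(n):
    c=calibration(n); K=np.array([[c['fx'],0,c['cx']],[0,c['fy'],c['cy']],[0,0,1.]])
    R=cv2.Rodrigues(np.array(c['rvec'],float))[0]; return K,R,np.array(c['tvec'],float).ravel()
def pt(n,d,u,v):
    K,R,t=cam(n); z=d[int(v),int(u)]; return R.T@(np.linalg.inv(K)@[u,v,1]*z-t)
def onz(n,u,v,z):
    K,R,t=cam(n); r=R.T@np.linalg.inv(K)@[u,v,1]; o=-R.T@t; return o+r*(z-o[2])/r[2]
def cloud(n,d):
    K,R,t=cam(n); v,u=np.mgrid[:480,:640]; P=np.stack([u,v,np.ones_like(u)],-1)@np.linalg.inv(K).T*d[...,None]
    return (P-t)@R
E
python3 - <<'E'
from h import *
for n in ('scene','top'):
    p,d=camera(n); cv2.imwrite(f'pics/{n}0.png',p); np.savez(f'{n}0.npz',p=p,d=d)
    K,R,t=cam(n); print(n,K[0,0],-R.T@t)
o=manip.get_obs(); print(o)
E
```

```text
scene 444.6109345881297 [ 762.34117212  313.22358352 1237.55818465]
top 486.4007895027794 [ 522.0041116    51.38754883 1285.62992741]
{'time': 0.1, 'joints': array([-1.39008885e+00,  2.21179403e-01,  1.52750586e+00,  2.32118240e-06,
        1.39470756e+00, -1.26095481e-01]), 'joint_vel': array([ 9.35038962e-04, -1.41201686e-03, -3.56643352e-03, -7.77361038e-04,
        4.80381416e-05, -8.53926934e-04]), 'tau': array([ 3.28069791e-04, -4.98243356e+01, -3.90546405e+01, -2.57909196e-04,
        5.72315170e-03, -6.89871968e-06]), 'tool_pos': array([ 188.66340929, -595.30002708,  248.98385386]), 'tool_rot': array([ 9.88256679e-01,  1.52800284e-01, -2.34326738e-05, -8.99782188e-04]), 'wrist_force': array([ 0.09611478, -0.50792445,  0.27918815]), 'wrist_torque': array([-0.0217836 ,  0.04923699,  0.00914461]), 'grasp_force': 0.0, 'finger_gap': 85.29997146605665}
```

View pics/scene0.png

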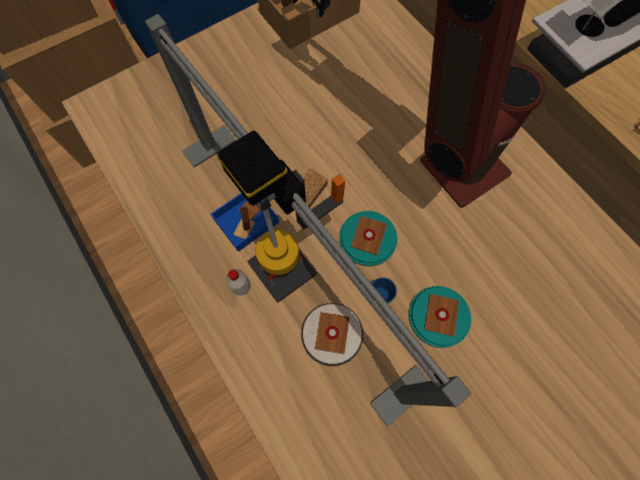

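View pics/top0.png

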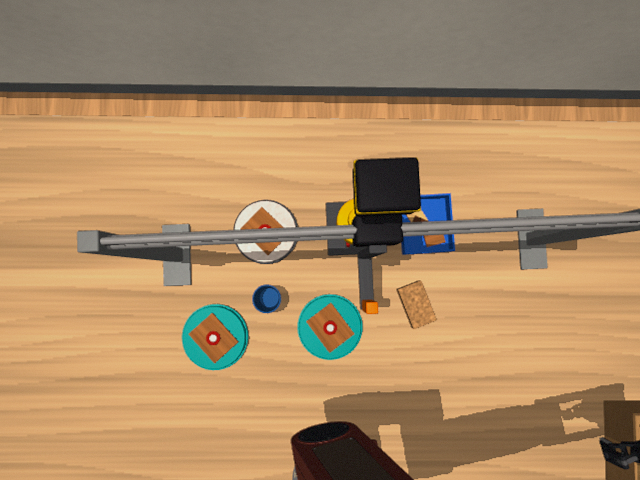

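The scene view shows the white turntable's mark at (332,333) and the handle top at about (338,181). In the top view they are at about (265,230) and (371,308). The turntable is on the left, which is +y.

```bash
python3 - <<'E'
from h import *
S=np.load('scene0.npz');T=np.load('top0.npz')
print('mark',pt('scene',S['d'],332,333),onz('scene',332,333,35),pt('top',T['d'],265,230))
for n,D in(('scene',S),('top',T)):
    C=cloud(n,D['d']);p=D['p'].astype(int);d=D['d']
    b,g,r=p[...,0],p[...,1],p[...,2]
    m=(r>150)&(g>50)&(g<130)&(b<60)&(d>0)&(C[...,2]>322)&(C[...,2]<345); q=C[m]
    print(n,'handle top',m.sum(),q.mean(0),q.min(0),q.max(0), cv2.minAreaRect(q[:,:2].astype(np.float32)))
    # rail posts tops / bar
    m=(d>0)&(C[...,2]>463)&(C[...,2]<480)&(abs(C[...,0]-500)<200)&(abs(r-g)<25)&(r>60)
    q=C[m]; 
    if len(q)>50: print('bar',m.sum(),cv2.fitLine(q[:,:2].astype(np.float32),cv2.DIST_HUBER,0,.01,.01).ravel(),q[:,1].min(),q[:,1].max(),q[:,2].mean())
    m=(d>0)&(C[...,2]>485)&(C[...,2]<515)&(abs(C[...,0]-500)<200)&(abs(C[...,1])<700)
    q=C[m]
    for s in(1,-1):
        k=q[(q[:,1]*s>350)]
        if len(k): print('post',s,len(k),k.mean(0))
    # battery stripes, dock plate, lamp yellow
    m=(r>150)&(g>120)&(b<60)&(d>0)&(C[...,2]>90)&(C[...,2]<300);q=C[m]
    if len(q): print('lamp',len(q),q.mean(0),q.min(0),q.max(0))
    m=(d>0)&(r<70)&(g<70)&(b<70)&(C[...,2]>15)&(C[...,2]<25)&(C[...,0]>450)&(C[...,0]<700)&(abs(C[...,1])<200);q=C[m]
    if len(q): print('dock',len(q),cv2.minAreaRect(q[:,:2].astype(np.float32)))
    m=(r>140)&(g>140)&(b>130)&(d>0)&(C[...,2]>20)&(C[...,2]<40);q=C[m]
    print('turntable white',len(q),cv2.minEnclosingCircle(q[:,:2].astype(np.float32)))
E
cat > crop.py <<'E'
import numpy as np,cv2
S=np.load('scene0.npz')['p'];T=np.load('top0.npz')['p']
a=cv2.resize(S[150:350,210:410],(400,400),interpolation=2);b=cv2.resize(T[140:340,230:430],(400,400),interpolation=2)
cv2.imwrite('pics/crop0.png',np.hstack([a,b]))
E
python3 crop.py
```

```text
mark [640.7741074  192.79481085  33.84213525] [640.8910438  192.91065231  35.        ] [597.62348997 138.36038158 492.48261639]
scene handle top 77 [461.70841253 -52.91452188 330.89340799] [450.96575526 -64.1219867  327.01741751] [472.22246242 -42.40341991 334.15460598] ((461.4674377441406, -53.13153839111328), (20.40432357788086, 22.403778076171875), 3.305692672729492)
bar 2076 [ 4.9107179e-02 -9.9879354e-01  6.0529083e+02  4.2972076e+01] -500.63582631162916 438.3123046501796 469.5907299967964
post 1 847 [581.2526248  408.02648194 498.00448679]
post -1 612 [ 624.01535742 -463.3946532   495.67923903]
lamp 742 [656.30393638 -31.54624744 183.68093243] [603.94441021 -84.53848578 169.01372321] [701.54187886   8.05211299 211.1134151 ]
dock 892 ((575.2606811523438, -0.3178863525390625), (398.914306640625, 249.41848754882812), 89.99847412109375)
turntable white 1075 ((513.9964599609375, 179.75439453125), 203.49456787109375)
top handle top 100 [461.81696893 -55.20672977 329.2315197 ] [450.84972285 -64.86225942 325.03092649] [472.65684646 -42.65508384 334.3330688 ] ((461.7458190917969, -53.69272232055664), (22.194950103759766, 21.775924682617188), 89.61141204833984)
bar 2978 [ 4.9282800e-02 -9.9878484e-01  5.9439929e+02 -3.9848156e+01] -500.2099606231657 406.4024281384173 467.7544971044565
post 1 782 [578.96872512 406.43068661 496.70971273]
post -1 560 [ 619.59971603 -416.66240121  492.16555347]
lamp 339 [664.99351599 -11.70896667 179.93372763] [603.67181367 -28.58587165 169.41687776] [701.03795606   8.4721405  209.09968611]
dock 243 ((632.620849609375, 18.4984130859375), (155.93576049804688, 437.5525207519531), 19.391630172729492)
turntable white 1208 ((515.1292724609375, 217.885986328125), 240.1055145263672)
```

View pics/crop0.png

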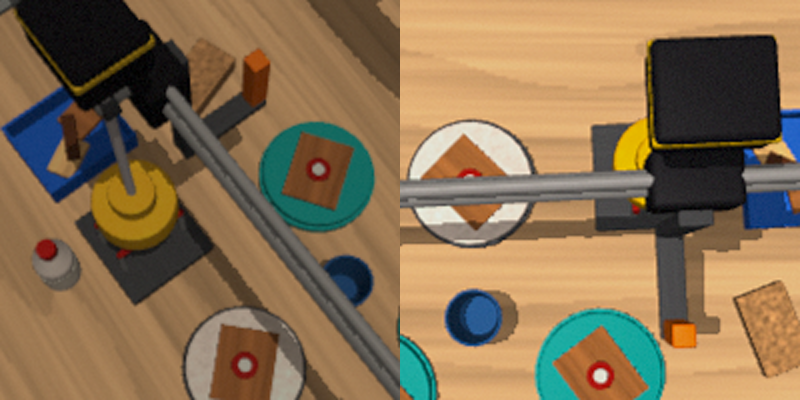

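The crops confirm the orange handle is a free-standing upright and that the light hangs between the keeper bars. The mark is at scene (332,333). I'll calibrate a swing measurement from the battery's top face on the saved images.

```bash
cat >> h.py <<'E'
YAW=0.0492; GX=np.array([np.cos(YAW),np.sin(YAW)]); GY=np.array([-np.sin(YAW),np.cos(YAW)])
H0=np.array([461.7,-53.5]); L0=H0+190*GX; MARK=np.array([640.85,192.85])
TGT=(MARK-L0)@GY
def gan(C): # gantry-ish coords: x from swing plane, y from trolley start
    q=C[...,:2]-L0; return np.stack([q@GX,q@GY,C[...,2]],-1)
def swing(n,d,xt):
    """angle from battery top face (slope, centroid), xt: trolley mm"""
    G=gan(cloud(n,d)); q=G[(d>0)&(abs(G[...,0])<34)&(abs(G[...,1]-xt)<140)&(G[...,2]>550)]
    th=0.
    for k in range(8):
        y=q[:,1]-xt; h=-np.sin(th)*y+np.cos(th)*(q[:,2]-460); s=np.cos(th)*y+np.sin(th)*(q[:,2]-460)
        m=(h>150)&(h<170)
        if m.sum()<30: break
        b=np.polyfit(s[m],h[m],1); th+=np.arctan(b[0])
    c=(np.percentile(s[m],1)+np.percentile(s[m],99))/2
    return th,th-c/160,m.sum(),h[m].mean()
def lampy(n,p,d,xt):
    G=gan(cloud(n,d)); p=p.astype(int); m=(p[...,2]>150)&(p[...,1]>120)&(p[...,0]<60)&(d>0)&(abs(G[...,0])<60)&(G[...,2]>90)&(G[...,2]<300)&(abs(G[...,1]-xt)<200)
    q=G[m]; return len(q),np.median(q,0).round(1),q.min(0).round(1),q.max(0).round(1)
E
python3 - <<'E'
from h import *
print(L0,TGT,(MARK-L0)@GX)
for n in('scene','top'):
    D=np.load(n+'0.npz'); print(n,swing(n,D['d'],0),lampy(n,D['p'],D['d'],0))
o=manip.get_obs()
t=H0-o['tool_pos'][:2]; ax=np.array([.9533,.302]); ay=np.array([.302,-.9533])
print('world',t,'tool',t@ax,t@ay)
E
```

```text
[651.47008558 -44.1557709 ] 237.2412733708679 1.0487456367331234
scene (np.float64(-0.0310664987388302), np.float64(-0.0138861626077104), np.int64(2247), np.float64(160.4237137929239)) (742, array([  9.6,  14.5, 176.8]), array([-46.8, -41.6, 169. ]), array([ 50.2,  52.2, 211.1]))
top (np.float64(-0.0061818384244223396), np.float64(-0.0024914207893658976), np.int64(3114), np.float64(159.3273185093687)) (339, array([ 14.3,  30.5, 175.3]), array([-46.7,  13.7, 169.4]), array([ 50.4,  52.9, 209.1]))
world [273.03659071 541.80002708] tool 423.90939010202356 -434.04091541615765
```

Emit:
send_rows(deltas=[[[0, 0, -0.9, 0, 0, 0.537], [0, 0, -0.9, 0, 0, 0.537], [0, 0, -0.9, 0, 0, 0.536], [0, 0, -0.9, 0, 0, 0.536], [0.46, -0.8, 0, 0, 0, 0], [0.46, -0.8, 0, 0, 0, 0], [0.46, -0.8, 0, 0, 0, 0], [0.46, -0.8, 0, 0, 0, 0]]], jaw=1)

```text
time: 0.77
tool_pos: [256.2, -462.9, 393.5]
tool_rot: [1.0, 0.024, -0.0, -0.0]
wrist_force: [0.4, 0.4, -0.5]
finger_gap: 85.1
grasp_force: 0.0
```

Emit:
send_rows(deltas=[[[0.46, -0.8, 0, 0, 0, 0], [0.46, -0.8, 0, 0, 0, 0], [0.46, -0.8, 0, 0, 0, 0], [0.46, -0.8, 0, 0, 0, 0], [0.46, -0.8, 0, 0, 0, 0], [0.46, -0.8, 0, 0, 0, 0], [0.46, -0.8, 0, 0, 0, 0], [0, 0, 0, 0, 0, 0]]])

```text
time: 1.43
tool_pos: [375.6, -229.2, 394.1]
tool_rot: [1.0, 0.028, 0.001, -0.001]
wrist_force: [0.4, -0.0, -0.3]
finger_gap: 85.2
grasp_force: 0.0
```

```bash
cat >> h.py <<'E'
from scipy.spatial.transform import Rotation
def stat():
    o=manip.get_obs(); A=Rotation.from_quat(o['tool_rot']).as_matrix(); q=o['tool_pos'][:2]-H0
    print('t',round(o['time'],3),'tcp',o['tool_pos'].round(1),'gx,gy',(q@GX).round(2),(q@GY).round(2),'F',o['wrist_force'].round(1),'gap',round(o['finger_gap'],1),'grip',round(float(o['grasp_force']),1))
    return o,A,q@GY
E
python3 - <<'E'
from h import *
o,A,_=stat(); print(A.round(4)); e=np.r_[H0,390]-o['tool_pos']; print('to handle, units',(A.T@e/40).round(3))
Rt=np.c_[np.r_[GX,0],-np.r_[GY,0],[0,0,-1]]; print('turn units',(Rotation.from_matrix(A.T@Rt).as_rotvec()/.12).round(3))
E
```

```text
t 1.433 tcp [ 375.6 -229.2  394.1] gx,gy -94.61 -171.25 F [ 0.4 -0.  -0.3] gap 85.2 grip 0.0
[[ 0.9985  0.0555  0.0017]
 [ 0.0555 -0.9985  0.0022]
 [ 0.0018 -0.0021 -1.    ]]
to handle, units [ 2.392 -4.266  0.116]
turn units [-0.018 -0.015  0.052]
```

Emit:
send_rows(deltas=[[[0.4, -0.71, 0, 0, 0, 0.05], [0.4, -0.71, 0, 0, 0, 0], [0.4, -0.71, 0, 0, 0, 0], [0.4, -0.71, 0, 0, 0, 0], [0.4, -0.71, 0, 0, 0, 0], [0.4, -0.71, 0, 0, 0, 0], [0, 0, 0, 0, 0, 0], [0, 0, 0, 0, 0, 0]]])

```text
time: 2.1
tool_pos: [462.1, -58.8, 393.5]
tool_rot: [1.0, 0.023, -0.001, -0.0]
wrist_force: [0.1, 0.1, 0.6]
finger_gap: 85.5
grasp_force: 0.0
```

Run:
```python
from h import *
o,A,_=stat(); e=np.r_[H0,290]-o['tool_pos']; print('to handle, units',(A.T@e/40).round(3))
Rt=np.c_[np.r_[GX,0],-np.r_[GY,0],[0,0,-1]]; print('turn units',(Rotation.from_matrix(A.T@Rt).as_rotvec()/.12).round(3))
p,d=camera('scene'); cv2.imwrite('pics/s1.png',cv2.resize(p[60:300,230:470],(600,600)))
```

```text
t 2.1 tcp [462.1 -58.8 393.5] gx,gy 0.12 -5.3 F [0.1 0.1 0.6] gap 85.5 grip 0.0
to handle, units [-0.    -0.132  2.587]
turn units [-0.001  0.01  -0.021]
```

View pics/s1.png

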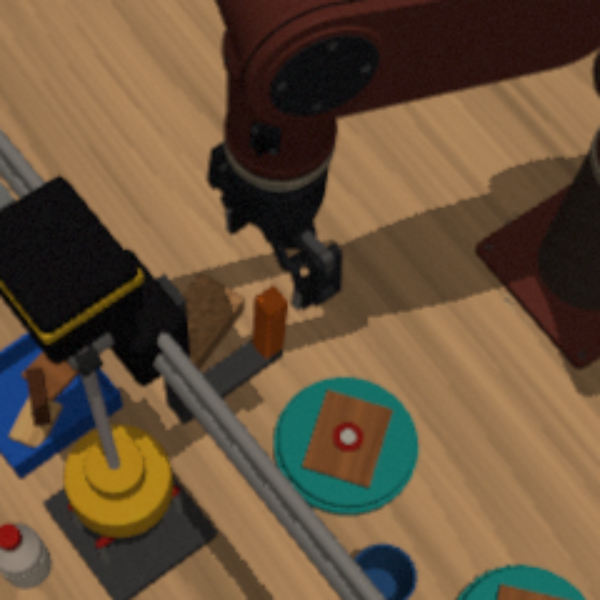

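The crop shows the open gripper above the handle, whose top is at (270,295). It is clear of the rail. Descend and grip.

Emit:
send_rows(deltas=[[[0, -0.13, 0.43, 0, 0, 0], [0, 0, 0.43, 0, 0, 0], [0, 0, 0.43, 0, 0, 0], [0, 0, 0.43, 0, 0, 0], [0, 0, 0.43, 0, 0, 0], [0, 0, 0.43, 0, 0, 0], [0, 0, 0, 0, 0, 0]]])

```text
time: 2.73
tool_pos: [459.4, -55.7, 286.9]
tool_rot: [1.0, 0.02, -0.003, -0.001]
wrist_force: [-0.4, 0.4, -0.5]
finger_gap: 85.4
grasp_force: 0.0
```

Run:
```python
from h import *
o,A,_=stat(); e=np.r_[H0,290]-o['tool_pos']; print('to handle, units',(A.T@e/40).round(3))
```

```text
t 2.733 tcp [459.4 -55.7 286.9] gx,gy -2.45 -2.11 F [-0.4  0.4 -0.5] gap 85.4 grip 0.0
to handle, units [ 0.06  -0.053 -0.077]
```

Emit:
send_rows(deltas=[[[0.05, -0.05, -0.05, 0, 0, 0], [0, 0, 0, 0, 0, 0], [0, 0, 0, 0, 0, 0], [0, 0, 0, 0, 0, 0], [0, 0, 0, 0, 0, 0], [0, 0, 0, 0, 0, 0], [0, 0, 0, 0, 0, 0], [0, 0, 0, 0, 0, 0]]], jaw=0, squeeze=60)

```text
time: 3.4
tool_pos: [464.1, -52.9, 294.1]
tool_rot: [1.0, 0.022, 0.001, 0.001]
wrist_force: [-1.8, -2.3, 4.3]
finger_gap: 23.5
grasp_force: 59.7
```

Run:
```python
from h import *
o,A,_=stat()
p,d=camera('scene'); print(swing('scene',d,0))
```

```text
t 3.4 tcp [464.1 -52.9 294.1] gx,gy 2.4 0.45 F [-1.8 -2.3  4.3] gap 23.5 grip 59.7
(np.float64(-0.03442260593158896), np.float64(-0.021261770429163145), np.int64(2258), np.float64(160.41587109948588))
```

Emit:
send_rows(deltas=[[[0, -0.1, 0, 0, 0, 0], [0, -0.2, 0, 0, 0, 0], [0, -0.3, 0, 0, 0, 0], [0, -0.4, 0, 0, 0, 0], [0, -0.4, 0, 0, 0, 0], [0, -0.3, 0, 0, 0, 0], [0, -0.2, 0, 0, 0, 0], [0, -0.1, 0, 0, 0, 0]]])

```text
time: 4.12
tool_pos: [460.0, 27.7, 294.0]
tool_rot: [1.0, 0.022, 0.0, 0.001]
wrist_force: [-3.8, -4.3, 6.8]
finger_gap: 23.1
grasp_force: 59.9
```

```bash
cat >> h.py <<'E'
def look(cams=('scene','top')):
    for n in cams:
        o,A,x=stat(); x-=.45; p,d=camera(n); s=swing(n,d,x); off=dict(scene=(.032,.018),top=(.006,.0025))[n]
        print(n,'x',x.round(1),'angle',round(s[0]+off[0],4),round(s[1]+off[1],4),s[2],round(s[3],1))
E
python3 - <<'E'
from h import *
look()
E
```

```text
t 4.117 tcp [460.   27.7 294. ] gx,gy 2.35 81.23 F [-3.8 -4.3  6.8] gap 23.1 grip 59.9
scene x 80.8 angle -0.1827 -0.196 2597 160.8
t 4.167 tcp [460.   28.3 294.1] gx,gy 2.36 81.78 F [-4.3  1.2  7.7] gap 23.2 grip 60.0
top x 81.3 angle -0.1877 -0.1978 3066 159.4
```

Emit:
send_rows(deltas=[[[0, -0.15, 0, 0, 0, 0], [0, -0.15, 0, 0, 0, 0], [0, -0.12, 0, 0, 0, 0], [0, -0.06, 0, 0, 0, 0]]])

```text
time: 4.55
tool_pos: [459.1, 46.3, 294.0]
tool_rot: [1.0, 0.022, 0.0, 0.001]
wrist_force: [-5.9, -4.9, 6.4]
finger_gap: 23.6
grasp_force: 60.1
```

Run:
```python
from h import *
look()
```

```text
t 4.55 tcp [459.1  46.3 294. ] gx,gy 2.34 99.83 F [-5.9 -4.9  6.4] gap 23.6 grip 60.1
scene x 99.4 angle -0.2241 -0.24 2632 160.9
t 4.6 tcp [459.1  46.6 294.1] gx,gy 2.35 100.15 F [-4.9 -2.7  7.8] gap 23.1 grip 60.1
top x 99.7 angle -0.2269 -0.2415 3007 159.4
```

Emit:
send_rows(deltas=[[[0, -0.08, 0, 0, 0, 0], [0, -0.08, 0, 0, 0, 0], [0, -0.06, 0, 0, 0, 0]]])

```text
time: 4.9
tool_pos: [458.7, 54.7, 294.1]
tool_rot: [1.0, 0.022, 0.0, 0.001]
wrist_force: [-5.8, -6.4, 8.0]
finger_gap: 23.5
grasp_force: 60.2
```

```bash
cat > plan.py <<'E'
import sys; from scipy.optimize import minimize
from h import *
# angle rate x N tgt : plan N rows of trolley steps
def sim(dx,x0,th,om,L=700.,tau=.05,v0=0.,ex=0):
    dt=1/240; cmd=x0; x=x0; p=x0+L*th; pd=v0+L*om; out=[]
    for r in list(dx)+[0]*ex:
        for k in range(20):
            cmd+=r/20; x+=(cmd-x)*dt/tau; pd+=9810/L*(x-p)*dt; p+=pd*dt; out.append((x,(p-x)/L))
    return x,p,pd,np.array(out)
def plan(x0,th,om,N,tgt,mx=30,L=700.):
    w=np.sqrt(9810/L)
    def c(dx):
        x,p,pd,o=sim(dx,x0,th,om,L,ex=2); s=np.r_[0,dx,0]
        return 3*(x-tgt)**2+(p-x)**2+(pd/w)**2+.02*np.sum(np.diff(s)**2)+1e3*np.sum(np.clip(abs(o[:,1])-.42,0,1)**2)+np.sum(np.clip(o[:,0]-310,0,99)**2)
    r=minimize(c,np.full(N,(tgt-x0)/N),bounds=[(-mx,mx)]*N,method='L-BFGS-B')
    x,p,pd,o=sim(r.x,x0,th,om,L,ex=2); return r.x,(x,(p-x)/L,pd/w/L,abs(o[:,1]).max(),o[:,0].max(),(o[:,0]+375*o[:,1]).min())
def state(L=700.,x=None):
    """four looks -> angle, rate at the end"""
    T=[];A=[]
    for n in('scene','top','scene','top'):
        o=manip.get_obs(); xt=(o['tool_pos'][:2]-H0)@GY-.45; p,d=camera(n); s=swing(n,d,xt); T.append(o['time']); A.append(s[1]+dict(scene=.018,top=.0025)[n])
    te=manip.get_obs()['time']; w=np.sqrt(9810/L); T=np.array(T)-te
    M=np.c_[np.cos(w*T),np.sin(w*T)/w]; th,om=np.linalg.lstsq(M,A,rcond=None)[0]
    x=(manip.get_obs()['tool_pos'][:2]-H0)@GY-.45
    print('t',round(te,3),'A',np.round(A,4),'x',x.round(1),'th',th.round(4),'om',om.round(4),'amp',np.hypot(th,om/w).round(4)); return x,th,om
E
python3 - <<'E'
from h import *
look()
E
```

```text
t 4.9 tcp [458.7  54.7 294.1] gx,gy 2.35 108.25 F [-5.8 -6.4  8. ] gap 23.5 grip 60.2
scene x 107.8 angle -0.2424 -0.258 2654 161.0
t 4.95 tcp [458.7  55.2 294.1] gx,gy 2.34 108.73 F [-5.6 -3.3  6.9] gap 23.3 grip 60.2
top x 108.3 angle -0.2458 -0.2602 2982 159.5
```

Emit:
send_rows(deltas=[[[0, -0.08, 0, 0, 0, 0], [0, -0.08, 0, 0, 0, 0], [0, -0.05, 0, 0, 0, 0]]])

```text
time: 5.25
tool_pos: [458.3, 63.3, 294.0]
tool_rot: [1.0, 0.022, -0.0, 0.001]
wrist_force: [-5.0, -4.0, 7.6]
finger_gap: 23.5
grasp_force: 60.2
```

Run:
```python
from h import *
look()
```

```text
t 5.25 tcp [458.3  63.3 294. ] gx,gy 2.35 116.79 F [-5.  -4.   7.6] gap 23.5 grip 60.2
scene x 116.3 angle -0.2423 -0.2589 2667 161.0
t 5.3 tcp [458.3  63.6 294.1] gx,gy 2.36 117.14 F [-5.4 -2.4  7.4] gap 23.2 grip 60.2
top x 116.7 angle -0.228 -0.243 3001 159.4
```

Run:
```python
from plan import *
x,th,om=state()
for N in (8,12,16):
    for t in (TGT,):
        dx,i=plan(x,th,om,N,t); print(N,(-dx/40).round(2).tolist(),np.round(i,3))
```

```text
t 5.55 A [-0.2155 -0.1815 -0.1418 -0.0961] x 116.7 th -0.0477 om 0.993 amp 0.2695
8 [0.75, -0.01, -0.75, -0.75, -0.75, -0.75, -0.75, -0.27] [ 2.48004e+02  1.00000e-03 -7.80000e-02  2.02000e-01  2.48004e+02
  1.00276e+02]
12 [0.75, 0.05, -0.75, -0.75, -0.75, -0.75, -0.75, -0.75, -0.75, -0.08, 0.75, 0.75] [ 2.38432e+02 -1.30000e-02 -1.00000e-02  2.05000e-01  2.93897e+02
  1.00276e+02]
16 [-0.07, -0.2, -0.36, -0.52, -0.64, -0.7, -0.7, -0.62, -0.47, -0.28, -0.06, 0.16, 0.33, 0.42, 0.41, 0.28] [ 2.37251e+02 -0.00000e+00  0.00000e+00  1.98000e-01  2.99167e+02
  1.00340e+02]
```

Emit:
send_rows(deltas=[[[0, -0.07, 0, 0, 0, 0], [0, -0.2, 0, 0, 0, 0], [0, -0.36, 0, 0, 0, 0], [0, -0.52, 0, 0, 0, 0], [0, -0.64, 0, 0, 0, 0], [0, -0.7, 0, 0, 0, 0], [0, -0.7, 0, 0, 0, 0], [0, -0.62, 0, 0, 0, 0]]])

```text
time: 6.22
tool_pos: [450.6, 217.0, 294.1]
tool_rot: [1.0, 0.022, -0.001, 0.001]
wrist_force: [-7.5, -5.5, 10.3]
finger_gap: 22.7
grasp_force: 60.4
```

Emit:
send_rows(deltas=[[[0, -0.47, 0, 0, 0, 0], [0, -0.28, 0, 0, 0, 0], [0, -0.06, 0, 0, 0, 0], [0, 0.16, 0, 0, 0, 0], [0, 0.33, 0, 0, 0, 0], [0, 0.42, 0, 0, 0, 0], [0, 0.41, 0, 0, 0, 0], [0, 0.28, 0, 0, 0, 0]]])

```text
time: 6.88
tool_pos: [452.3, 184.6, 294.1]
tool_rot: [1.0, 0.022, -0.001, -0.001]
wrist_force: [-8.2, 3.8, 7.9]
finger_gap: 23.2
grasp_force: 60.8
```

Run:
```python
from plan import *
x,th,om=state()
for N in (8,12,16):
    dx,i=plan(x,th,om,N,TGT); print(N,(-dx/40).round(3).tolist(),np.round(i,3))
stat()
```

```text
t 7.083 A [ 0.0017 -0.0001 -0.0098 -0.015 ] x 236.9 th -0.0199 om -0.0984 amp 0.033
8 [-0.334, -0.126, 0.229, 0.452, 0.403, 0.102, -0.284, -0.449] [2.36885e+02 0.00000e+00 2.00000e-03 5.30000e-02 2.52622e+02 2.22186e+02]
12 [-0.019, 0.005, 0.047, 0.087, 0.108, 0.103, 0.068, 0.011, -0.056, -0.114, -0.14, -0.11] [2.37228e+02 0.00000e+00 0.00000e+00 3.30000e-02 2.37505e+02 2.23741e+02]
16 [0.035, 0.059, 0.07, 0.069, 0.059, 0.041, 0.019, -0.005, -0.027, -0.046, -0.058, -0.062, -0.06, -0.05, -0.035, -0.018] [ 2.37242e+02 -0.00000e+00 -0.00000e+00  2.80000e-02  2.37242e+02
  2.20721e+02]
t 7.083 tcp [452.3 183.7 294. ] gx,gy 2.3 237.36 F [-8.6 -5.5  8.5] gap 23.1 grip 61.3
```

Excellent: the remaining amplitude is already 0.033. I'll send the gentle 12-row correction.

Emit:
send_rows(deltas=[[[0, -0.02, 0, 0, 0, 0], [0, 0.005, 0, 0, 0, 0], [0, 0.05, 0, 0, 0, 0], [0, 0.09, 0, 0, 0, 0], [0, 0.11, 0, 0, 0, 0], [0, 0.1, 0, 0, 0, 0]]])

```text
time: 7.58
tool_pos: [452.9, 172.2, 294.1]
tool_rot: [1.0, 0.022, -0.001, -0.001]
wrist_force: [-8.2, 3.7, 8.8]
finger_gap: 23.3
grasp_force: 61.2
```

Emit:
send_rows(deltas=[[[0, 0.07, 0, 0, 0, 0], [0, 0.01, 0, 0, 0, 0], [0, -0.055, 0, 0, 0, 0], [0, -0.115, 0, 0, 0, 0], [0, -0.14, 0, 0, 0, 0], [0, -0.11, 0, 0, 0, 0]]])

```text
time: 8.08
tool_pos: [452.3, 184.5, 294.1]
tool_rot: [1.0, 0.022, -0.001, 0.001]
wrist_force: [-10.0, -5.8, 9.6]
finger_gap: 23.3
grasp_force: 61.3
```

Run:
```python
from plan import *
x,th,om=state()
for N in (8,12,16):
    dx,i=plan(x,th,om,N,TGT); print(N,(-dx/40).round(3).tolist(),np.round(i,3))
x,th,om=state()
stat()
for n in('scene','top'):
    p,d=camera(n); cv2.imwrite(f'pics/{n}2.png',p); np.savez(n+'2.npz',p=p,d=d); print(lampy(n,p,d,x))
a,b=[cv2.imread(f'pics/{n}2.png') for n in('scene','top')]
cv2.imwrite('pics/crop2.png',np.hstack([cv2.resize(a[210:410,240:440],(400,400)),cv2.resize(b[140:340,160:360],(400,400))]))
```

```text
t 8.283 A [0.0137 0.0144 0.0132 0.0139] x 238.6 th 0.0124 om -0.0251 amp 0.0141
8 [-0.09, -0.083, -0.03, 0.03, 0.069, 0.074, 0.049, 0.014] [ 2.37205e+02 -0.00000e+00  0.00000e+00  1.20000e-02  2.46102e+02
  2.37195e+02]
12 [-0.056, -0.064, -0.042, -0.005, 0.032, 0.059, 0.068, 0.059, 0.034, 0.002, -0.024, -0.03] [2.37232e+02 0.00000e+00 0.00000e+00 1.20000e-02 2.44993e+02 2.36163e+02]
16 [-0.023, -0.031, -0.025, -0.012, 0.006, 0.023, 0.037, 0.044, 0.044, 0.036, 0.022, 0.005, -0.013, -0.026, -0.031, -0.023] [2.37240e+02 0.00000e+00 0.00000e+00 1.20000e-02 2.42060e+02 2.34643e+02]
t 8.483 A [0.0113 0.0115 0.0083 0.0092] x 238.5 th 0.0069 om -0.0347 amp 0.0115
t 8.483 tcp [452.3 185.3 294. ] gx,gy 2.31 238.98 F [-8.4  0.8  8.7] gap 23.3 grip 61.2
(909, array([ 13.2, 255.9, 177.2]), array([-45.7, 196. , 169.3]), array([ 51.2, 291.9, 210.5]))
(434, array([ 21.8, 218.7, 175.6]), array([-49.1, 187.9, 168.3]), array([ 53.3, 244. , 209.6]))
```

View pics/crop2.png

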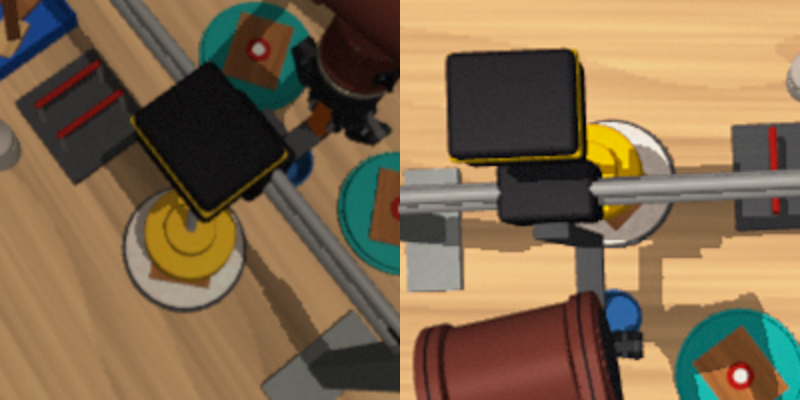

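The light hangs over the white turntable, with the lamp at crop (190,235) in the scene view, and it is nearly still. Now I'll hold for three seconds.

Emit:
send_rows(deltas=[[[0, 0, 0, 0, 0, 0], [0, 0, 0, 0, 0, 0], [0, 0, 0, 0, 0, 0], [0, 0, 0, 0, 0, 0], [0, 0, 0, 0, 0, 0], [0, 0, 0, 0, 0, 0], [0, 0, 0, 0, 0, 0], [0, 0, 0, 0, 0, 0]]])

```text
time: 9.25
tool_pos: [452.2, 185.3, 294.1]
tool_rot: [1.0, 0.022, -0.001, -0.0]
wrist_force: [-8.7, 1.4, 8.7]
finger_gap: 23.3
grasp_force: 61.2
```

Emit:
send_rows(deltas=[[[0, 0, 0, 0, 0, 0], [0, 0, 0, 0, 0, 0], [0, 0, 0, 0, 0, 0], [0, 0, 0, 0, 0, 0], [0, 0, 0, 0, 0, 0], [0, 0, 0, 0, 0, 0], [0, 0, 0, 0, 0, 0], [0, 0, 0, 0, 0, 0]]])

```text
time: 9.92
tool_pos: [452.2, 185.3, 294.0]
tool_rot: [1.0, 0.022, -0.001, -0.0]
wrist_force: [-8.0, 0.1, 8.7]
finger_gap: 23.3
grasp_force: 61.2
```

Emit:
send_rows(deltas=[[[0, 0, 0, 0, 0, 0], [0, 0, 0, 0, 0, 0], [0, 0, 0, 0, 0, 0], [0, 0, 0, 0, 0, 0], [0, 0, 0, 0, 0, 0], [0, 0, 0, 0, 0, 0], [0, 0, 0, 0, 0, 0], [0, 0, 0, 0, 0, 0]]])

```text
time: 10.58
tool_pos: [452.3, 185.3, 294.1]
tool_rot: [1.0, 0.022, -0.001, -0.0]
wrist_force: [-8.8, 1.0, 8.5]
finger_gap: 23.2
grasp_force: 61.2
```

Emit:
send_rows(deltas=[[[0, 0, 0, 0, 0, 0], [0, 0, 0, 0, 0, 0], [0, 0, 0, 0, 0, 0], [0, 0, 0, 0, 0, 0], [0, 0, 0, 0, 0, 0], [0, 0, 0, 0, 0, 0], [0, 0, 0, 0, 0, 0], [0, 0, 0, 0, 0, 0]]])

```text
time: 11.25
tool_pos: [452.2, 185.3, 294.0]
tool_rot: [1.0, 0.022, -0.001, -0.0]
wrist_force: [-9.3, 0.5, 8.9]
finger_gap: 23.3
grasp_force: 61.2
```

Emit:
send_rows(deltas=[[[0, 0, 0, 0, 0, 0], [0, 0, 0, 0, 0, 0], [0, 0, 0, 0, 0, 0], [0, 0, 0, 0, 0, 0], [0, 0, 0, 0, 0, 0], [0, 0, 0, 0, 0, 0], [0, 0, 0, 0, 0, 0], [0, 0, 0, 0, 0, 0]]])

```text
time: 11.92
tool_pos: [452.2, 185.3, 294.1]
tool_rot: [1.0, 0.022, -0.001, -0.0]
wrist_force: [-8.8, 0.9, 9.6]
finger_gap: 23.1
grasp_force: 61.2
```

Run:
```python
from plan import *
state(); state(); stat()
```

```text
t 12.117 A [ 0.0033  0.0033 -0.0004  0.0015] x 238.5 th -0.0005 om -0.0199 amp 0.0053
t 12.317 A [-0.0017 -0.001  -0.0033 -0.0014] x 238.6 th -0.0021 om 0.0005 amp 0.0021
t 12.317 tcp [452.2 185.3 294.1] gx,gy 2.3 239.01 F [-8.3  1.   9. ] gap 23.3 grip 61.2
```

The light is practically still, with an amplitude of about 0.005 rad. Release, then retreat upward.

Emit:
send_rows(deltas=[[[0, 0, 0, 0, 0, 0], [0, 0, 0, 0, 0, 0], [0, 0, 0, 0, 0, 0], [0, 0, 0, 0, 0, 0], [0, 0, 0, 0, 0, 0], [0, 0, 0, 0, 0, 0], [0, 0, 0, 0, 0, 0], [0, 0, 0, 0, 0, 0]]], jaw=1)

```text
time: 12.98
tool_pos: [453.4, 184.6, 292.7]
tool_rot: [1.0, 0.022, -0.0, -0.0]
wrist_force: [-1.1, 0.4, 0.4]
finger_gap: 85.4
grasp_force: 0.0
```

Emit:
send_rows(deltas=[[[0, 0, -0.2, 0, 0, 0], [0, 0, -0.4, 0, 0, 0], [0, 0, -0.5, 0, 0, 0], [0, 0, -0.5, 0, 0, 0], [0, 0, -0.5, 0, 0, 0], [0, 0, -0.3, 0, 0, 0], [0, 0, -0.1, 0, 0, 0], [0, 0, 0, 0, 0, 0]]])

```text
time: 13.65
tool_pos: [453.8, 184.8, 394.0]
tool_rot: [1.0, 0.022, 0.001, -0.0]
wrist_force: [-0.3, 0.0, -0.5]
finger_gap: 85.2
grasp_force: 0.0
```

Run:
```python
from plan import *
stat()
def look2():
    for n in('scene','top'):
        t=manip.get_obs()['time'];p,d=camera(n); s=swing(n,d,238.6); print(t,n,round(s[1]+dict(scene=.018,top=.0025)[n],4),lampy(n,p,d,238.6)); cv2.imwrite(f'pics/{n}3.png',p)
for k in range(4): look2()
```

```text
t 13.65 tcp [453.8 184.8 394. ] gx,gy 3.79 238.36 F [-0.3  0.  -0.5] gap 85.2 grip 0.0
13.65 scene 0.0017 (891, array([ 13.2, 255.5, 177. ]), array([-46.2, 196.5, 169.6]), array([ 51.4, 291.2, 209.5]))
13.7 top 0.002 (476, array([ 20.8, 218.4, 175.9]), array([-49.4, 185.7, 168.9]), array([ 53.4, 244. , 209. ]))
13.75 scene -0.0005 (881, array([ 13.8, 254.9, 177.1]), array([-46.8, 196. , 170. ]), array([ 51.1, 290.2, 209.3]))
13.8 top -0.0007 (476, array([ 20.7, 218.2, 176.3]), array([-49.4, 185.7, 168.2]), array([ 53. , 244.1, 208.8]))
13.85 scene -0.0023 (879, array([ 14. , 254.6, 177. ]), array([-46.3, 194.8, 168.4]), array([ 51.4, 289.8, 210.2]))
13.9 top -0.0008 (482, array([ 20.9, 217.5, 176.4]), array([-49.4, 185.5, 169.8]), array([ 53. , 243.8, 244.1]))
13.95 scene -0.0026 (868, array([ 13.7, 254.4, 176.9]), array([-46.1, 194.6, 169.6]), array([ 51.1, 289.7, 210.6]))
14.0 top -0.0009 (488, array([ 20.6, 217.1, 176.2]), array([-49.2, 185.4, 167.1]), array([ 52.7, 243.8, 243.6]))
```

View pics/scene3.png

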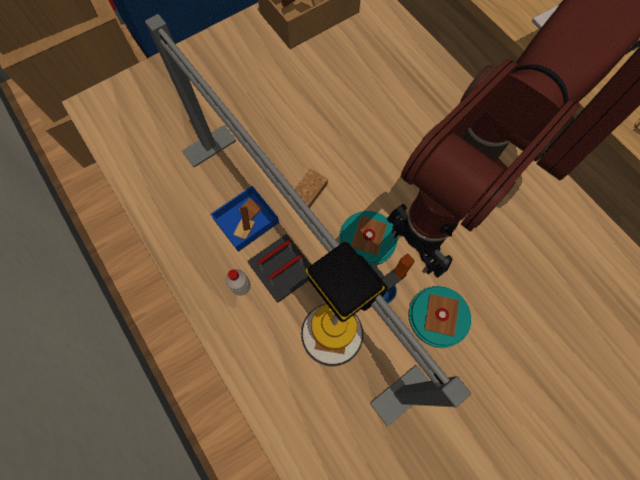

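The light is plumb over the turntable (lamp at 334,327), the hand is clear of the handle at (403,265), and the dock and bystanders are in place. Handing in.

```bash
python3 -c "
from plant import manip
print(manip.hand_in())"
```

```text
the job is handed in; nothing more can be done
None
```

I handed the job in at about 14 s with the light hanging plumb and nearly still over the mark and the handle released; the dock and bench items looked unmoved in the last picture, and the hand-in gave no verdict.

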